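Reset the carton gauge to the next hole and hold the lock pin home

ROBOT

A 6-joint arm with a two-finger parallel gripper is mounted at the origin on the work surface. World frame = base frame: x ahead of the robot, y to its left, z up, the work surface at z = 0. Lengths are in mm, angles in rad, forces in N, time in s.
With the tool pointing down it reaches from about 300 to 775 mm from the base axis. Payload 14.6 kg.
Tool frame: the origin (TCP) lies midway between the tips of the shut fingers; the grasp point (between the pads) lies 19 mm behind it; x points along the fingers, z is the direction in which the jaws open and shut, and the axes are right-handed (so a half turn about x gives the same grasp; the last joint's range is limited). The gripper opens to 94 mm and grips with 3 to 60 N. Pads are 16 mm wide; open, the fingers measure 119 mm over their backs; the gripper's body (75 mm by 177 mm) begins 78 mm behind the grasp point.
Start: joints at [1.204, 0.3, 1.521, -0, 1.321, -0.067], TCP at [162.428, 525.458, 205.446] pointing down, gripper open.
Joint ranges: [-3.03, 3.03], [-0.79, 2.21], [0.23, 2.52], [-1.04, 4.18], [0, 3.07], [-2.55, 2.55]. Speed limits (rad/s): [2.22, 2.22, 2.57, 3.14, 3.14, 3.14].

INTERFACE

Orientations are given as [roll, pitch, yaw] about the fixed x, y, z axes, in that order (R = Rz(yaw) Ry(pitch) Rx(roll)).
In Python, from cell import * gives the robot as it stands.
- The arm moves only by the tool play_rows, never from a script. Its argument "motion" is one flat list of numbers, 7 for each row, row after row: the turn, a rotation vector about the tool's x, y, z in rad, then the shift along the tool's x, y, z in m, then the closure, from -1 (fully open) to 1 (shut), so that 0 is half open. In form: [rx, ry, rz, x, y, z, fingers, rx, ry, rz, x, y, z, fingers, ...]. A call has 1 to 20 rows; each row shifts and turns the pose as measured when the row begins, along the tool's axes as they then stand; what a row does not reach is not made up. A row lasts 1/10 s, in which the tool goes at most 50 mm and 8.59 degrees, less where a joint would pass 70% of its speed; a pose out of reach is approached as far as the arm can. A call with a gripper value outside its range is refused whole. The fingers move at their own pace and stop on an object; "newtons" is the grip in N (left out, the last holds). Time passes only in rows, so rows that do not move let the fingers close. It gives the time, the measured TCP pose, the force and the opening at its end, in the units of the state.
- read_state(): the state, without advancing time (a new reading comes with each control period).
- camera(name): name is "scene" or "side" or "wrist"; returns (picture, depth): 420x560x3 uint8, blue, green, red; 420x560 float32, mm along the optical axis (not along the pixel's ray), 0 where there is no reading.
- camera_params(name): a dict with "fx", "fy", "cx", "cy" (pixels), "T" (4x4, takes a point from camera to world coordinates). Camera axes: x right, y down, z forward; pixel columns grow to the right and rows downward; lengths in mm; the calibration is good to about 2 mm. A picture is of the moment at which its call begins: read the wrist's pose just before it. camera_params takes no time and is no camera call; for the wrist camera it gives the pose at the moment of the call.
- sign_off(): hands the job in, once; it reports no verdict.
Trained networks look in the newest picture that a camera, given by its name, has taken for a name from the list of things; names that differ only in an ending like _2 or _b are one class to them, and where a whole thing is asked for, a point or a joint stands for the part that bears it (a point fixed in the world has none). Each returns a list of dicts, best first, with "conf" (0 to 1); they miss things now and then, are a little off and sometimes report something else, mostly with a low value. They report only what shows in the picture. A call takes as long as a camera call.
- masks_of(camera, name): "region" (420x560 bool, what is visible of it).
- place_of(camera, name): "at" ([x, y, z] in mm, in the coordinates of the camera as it stood for that picture, good to about 4 mm: a listed point, or the origin of a listed thing).
The state is a dict: "clock": time; "joints": joint angles; "qd": joint speeds; "effort": joint torques, N m; "eef_pos": TCP position; "eef_rot": TCP orientation; "wrist_force": force on the tool from outside, world axes, zero at the start; "moment": the same for the moment, N m; "finger_gap": finger opening in mm.
Only numpy, scipy, OpenCV 4.12 (cv2) and the standard library are available. Lean on these libraries where they do the work, as an engineer would, in place of code of your own. Each camera call takes 0.05 s, during which the arm holds its last target.

TASK

Clear the small porcelain jar out of the carton gauge by standing it upright in the middle of the cork mat, squeezing it only lightly because it is thin and cracks. Then pull up the lock plunger of the sliding stop, slide the stop along its tube to the next hole towards the fixed end fence, and push the plunger down until the pin is fully home in that hole. The plunger's spring is worn and would let the pin ride up again, so finish while still holding the knob fully down, without letting go; leave the vase, the bowl and the tape roll where they stand.

Things in the scene. Friction and masses are not known exactly. Their poses are not given: they have to be found in the camera images.
- gauge: Fixed carton gauge: grey board 220 mm (x) by 360 mm (y), 12 mm thick, with a 40 mm wide square steel tube lying along its y axis, tube top 50 mm above the table. 13 mm square holes in the tube's top at gauge y = -140, -70, 0, +70 mm. Origin: on the table, under the tube's centre line, below the next hole (y = 0); x points from the tube across the board, y along the tube to the end fence, z up.
- section (a joint): Slide of the aluminium stop section along the tube, m: about 0 at the start (pin in the hole at gauge y = -70 mm, 1.5 mm play either way), grows towards the end fence, 0.070 at the next hole; travel -0.075 to 0.145. Friction 1.5 N, stays where left; locked while the pin is in a hole. Its sleeve round the tube is 56 by 56 mm, top 56 mm above the table.
- plunger (a joint): Height of the lock plunger on the section, m: 0 = pin fully home, 12 mm deep, at a hard stop; 0.018 = right up; clear of the tube above 0.012. The 10 mm pin with round tip enters only at a hole, else it rests on the tube at 0.012. The worn spring rests near 0.006 (pin half in, still locking); about 3 N of push holds it at 0, about 5 N of pull holds it at 0.016.
- knob (a point): Centre of the plunger's black round knob: upright axis, 28 mm in diameter, 25 mm high (13 mm below to 12 mm above this point). Moves with section and plunger; this point is 91 mm above the table when the plunger reads 0. Under it an 18 mm square collar stands on the sleeve, top 74 mm above the table. Nothing else of the gauge is higher than 74 mm, so the knob is free on all sides.
- next_hole (a point): Centre of the next hole, at the top face of the tube (50 mm above the table); the knob's axis has to stand over it.
- jar: Small blue and white porcelain jar, lid fixed on, 82 mm high, about 0.18 kg: round body 56 mm in diameter from 26 to 46 mm above its foot, foot 40 mm in diameter, blue ball on top. Stands on the gauge's 12 mm board between stop and fence. Origin: centre of the underside, z up. Cracks if squeezed with more than 30 N a finger; 8 N is plenty to lift it. Must not tip over.
- fence (a point): Middle of the top edge of the fixed aluminium end fence: a plate across the board, 115 mm long in gauge x (50 to 165 mm), 8 mm thick, its top 68 mm above the table, at gauge y = +110 mm.
- stop (a point): Middle of the top edge of the section's stop plate: 8 mm thick, across the board like the fence (gauge x = 25 to 165 mm), top 68 mm above the table. It moves with the section, in line with the knob.
- mat: Square cork mat lying fixed on the table, 140 by 140 mm, 6 mm thick. Origin: centre of its underside.
- vase: Bystander: blue and white vase, 66 mm in diameter, 150 mm high; origin centre of underside. To stay where it stands.
- tape_roll: Bystander: cardboard tape roll lying flat, 100 mm in diameter, 48 mm high; origin centre of underside. To stay where it stands.
- bowl: Bystander: white bowl, 110 mm in diameter, 55 mm high; origin centre of underside. To stay where it stands.

How it is judged:
By the outcome, as a careful person would: the job done as asked, in the order asked, and still so for the second after the job is handed in, while the arm keeps its last pose, push and grip.
It also fails if it takes over 54 s, if anything falls off the work surface, if the arm or the gripper's body presses on something with over 40 N, if the wrist force passes 120 N, or if a joint passes its speed limit or range.

## Working session

There is one attempt and no reset: what is moved stays moved. The work goes in short steps, Python scripts to look and compute and a tool call to move; the robot and the scene stay as the last step left them, time stands still between calls to the robot, and variables do not carry over. Pictures are saved under pics/ and viewed, and the job is handed in when it is done.

Besides the shell and the picture viewer there is one more tool, called after "Emit:" as name(argument=value, ...) on one line, values as JSON. play_rows: Moves the arm, as the interface text tells. Its arguments: {"type":"object","properties":{"motion":{"type":"array","items":{"type":"number"}},"newtons":{"type":"number"}},"required":["motion"]}

```bash
mkdir -p pics; ls; cat > h.py <<'E'
from cell import *
import numpy as np, cv2
from scipy.spatial.transform import Rotation as R
def look(name,fn):
    P=camera_params(name); im,d=camera(name); cv2.imwrite('pics/'+fn,im); return im,d,P
def toW(P,p): return (np.array(P['T'])@np.append(np.array(p,float),1))[:3]
def px2W(P,d,u,v):
    z=d[v,u]; return toW(P,[(u-P['cx'])/P['fx']*z,(v-P['cy'])/P['fy']*z,z])
def st():
    s=read_state(); print({k:np.round(v,4).tolist() for k,v in s.items()}); return s
E
python3 - <<'E'
from h import *
s=st()
for c in ['scene','side','wrist']:
    im,d,P=look(c,c+'0.png'); print(c,np.round(P['T'],3).tolist(),P['fx'])
    for n in ['gauge','knob','next_hole','jar','fence','stop','mat','vase','tape_roll','bowl']:
        r=place_of(c,n)
        print(n,[(round(q['conf'],2),np.round(toW(P,q['at']),1).tolist()) for q in r[:2]])
st()
E
```

```text
pics
{'clock': 0.0, 'joints': [1.2044, 0.3005, 1.5216, -0.0, 1.3207, -0.0666], 'qd': [-0.0015, 0.0006, 0.0008, 0.0008, -0.0009, 0.0005], 'effort': [-0.0008, -53.1813, -35.274, 0.0707, 0.0244, -0.0002], 'eef_pos': [162.3633, 525.2111, 204.8745], 'eef_rot': [3.0941, 1.5696, -1.9181], 'wrist_force': [-0.348, 0.1076, 0.7579], 'moment': [0.0333, 0.0067, -0.032], 'finger_gap': 94.1698}
scene [[-0.783, 0.483, -0.392, 1022.193], [0.622, 0.591, -0.513, 564.938], [-0.016, -0.646, -0.763, 1060.285], [0.0, 0.0, 0.0, 1.0]] 430.9305615643405
gauge [(0.98, [467.7, -104.9, -6.6])]
knob [(0.48, [462.2, -174.6, 95.5])]
next_hole [(0.6, [465.7, -103.2, 48.3]), (0.16, [519.7, 279.3, 2.4])]
jar [(0.59, [565.8, -90.3, 11.5])]
fence [(0.75, [580.2, -3.1, 66.8])]
stop [(0.71, [570.8, -176.6, 66.7])]
mat [(0.65, [518.7, 277.9, 2.8])]
vase [(0.72, [608.9, -481.5, -2.3])]
tape_roll [(0.6, [410.8, -491.4, 2.3])]
bowl [(0.58, [696.5, 235.4, -0.7])]
side [[-0.998, -0.025, 0.058, 473.947], [-0.063, 0.51, -0.858, 844.953], [-0.009, -0.86, -0.511, 654.113], [0.0, 0.0, 0.0, 1.0]] 448.2222301271347
gauge [(0.6, [461.7
[... 318 characters left out ...]
 -485.2, -1.0])]
tape_roll [(0.56, [416.6, -486.6, -1.5])]
bowl [(0.94, [688.0, 230.7, 2.9])]
wrist [[0.295, 0.921, 0.253, 88.272], [0.955, -0.285, -0.079, 548.878], [-0.001, 0.265, -0.964, 384.477], [0.0, 0.0, 0.0, 1.0]] 349.6995349244862
gauge []
knob []
next_hole []
jar []
fence []
stop []
mat []
vase []
tape_roll []
bowl []
{'clock': 1.65, 'joints': [1.2044, 0.2999, 1.521, -0.0, 1.3207, -0.0666], 'qd': [0.0001, -0.0005, 0.0009, 0.0, 0.0009, 0.002], 'effort': [-0.0, -53.1651, -35.2929, 0.0709, 0.0212, -0.0], 'eef_pos': [162.4315, 525.4784, 205.4751], 'eef_rot': [-0.1608, 1.5707, 1.1102], 'wrist_force': [-0.4197, 0.2729, -1.4432], 'moment': [0.0173, -0.0323, -0.0026], 'finger_gap': 93.742}
```

View pics/scene0.png

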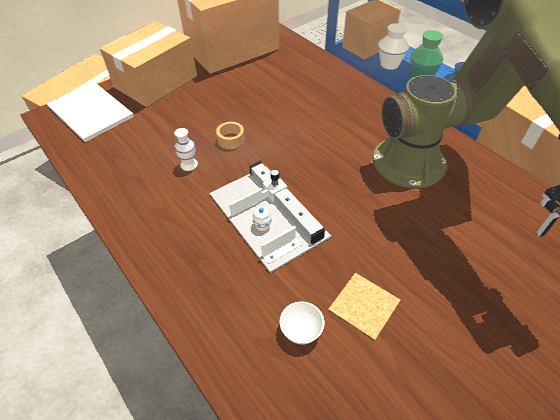

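View pics/side0.png

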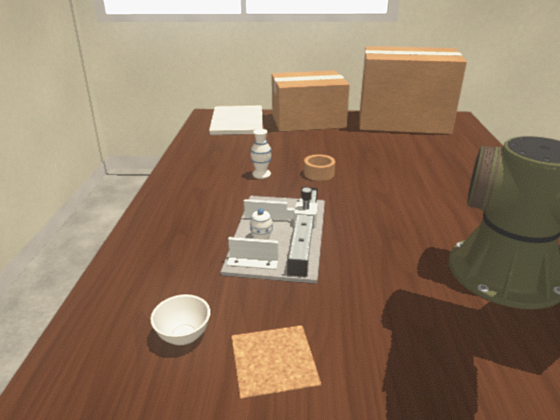

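Scene picture: the jar is at (262,217), the knob at (275,176) and the mat at (365,305). In the side picture they are at (261,222), (306,193) and (275,360). These agree with the networks. The gauge is yawed about -4°. Next I check the tool axes and refine positions by depth.

```bash
cat >> h.py <<'E'
def tool():
    s=read_state(); return np.array(s['eef_pos']),R.from_euler('xyz',s['eef_rot']).as_matrix(),s
def plan(tgt,jaw=None,zdown=True):
    p,M,s=tool()
    d=M.T@(np.array(tgt)-p)/1000
    print('pos',np.round(p,1),'shift tool m',np.round(d,4),'F',np.round(s['wrist_force'],1),'gap',round(s['finger_gap'],1),'t',s['clock'],'q6',round(s['joints'][5],2))
    print('axes x,y,z',np.round(M.T,3).tolist())
    if jaw is not None:
        z=np.array([np.cos(jaw),np.sin(jaw),0])
        if z@M[:,2]<0: z=-z
        x=np.array([0,0,-1.]); y=np.cross(z,x); T=np.stack([x,y,z],1)
        rv=R.from_matrix(M.T@T).as_rotvec(); print('rotvec',np.round(rv,4),'shift after turn',np.round(T.T@(np.array(tgt)-p)/1000,4))
E
python3 - <<'E'
from h import *
plan([540,-60,260],np.radians(86))
E
```

```text
pos [162.4 525.5 205.5] shift tool m [-0.0545 -0.5336 -0.4479] F [-0.4  0.3 -1.4] gap 93.7 t 1.65 q6 -0.07
axes x,y,z [[0.0, 0.0, -1.0], [-0.955, 0.295, -0.0], [0.295, 0.955, 0.0]]
rotvec [-2.3e-01  1.0e-04  0.0e+00] shift after turn [-0.0545 -0.4175 -0.5577]
```

Emit:
play_rows(motion=[-0.115,0,0,0,0,0,-1,-0.115,0,0,0,0,0,-1,0,0,0,-0.0035,-0.025,-0.0375,-1,0,0,0,-0.0035,-0.025,-0.0375,-1,0,0,0,-0.0035,-0.025,-0.0375,-1,0,0,0,-0.0035,-0.025,-0.0375,-1,0,0,0,-0.0035,-0.025,-0.0375,-1,0,0,0,-0.0035,-0.025,-0.0375,-1,0,0,0,-0.0035,-0.025,-0.0375,-1,0,0,0,-0.0035,-0.025,-0.0375,-1,0,0,0,-0.0035,-0.025,-0.0375,-1,0,0,0,-0.0035,-0.025,-0.0375,-1,0,0,0,-0.0035,-0.025,-0.0375,-1,0,0,0,-0.0035,-0.025,-0.0375,-1,0,0,0,-0.0035,-0.025,-0.0375,-1,0,0,0,-0.0035,-0.025,-0.0375,-1,0,0,0,-0.0035,-0.025,-0.0375,-1,0,0,0,-0.0035,-0.025,-0.0375,-1], newtons=8)

```text
clock: 3.45
eef_pos: [536.1, -119.7, 265.5]
eef_rot: [-1.427, 1.564, 0.091]
wrist_force: [0.9, 0.8, 0.3]
finger_gap: 93.6
```

```bash
cat > m.py <<'E'
from h import *
import sys
fn=sys.argv[1]
plan([566,-92,130],np.radians(86))
im,d,P=look('wrist',fn)
for n in sys.argv[2:]:
    r=place_of('wrist',n)
    print(n,[(round(q['conf'],2),np.round(toW(P,q['at']),1).tolist()) for q in r[:2]])
    if n in('jar','knob'):
        m=masks_of('wrist',n)
        if m:
            g=m[0]['region']&(d>0); v,u=np.nonzero(g); z=d[g]
            X=np.stack([(u-P['cx'])/P['fx']*z,(v-P['cy'])/P['fy']*z,z,np.ones_like(z)])
            W=(np.array(P['T'])@X)[:3]
            print(' mask',m[0]['conf'],u.min(),u.max(),v.min(),v.max(),'z',np.round(np.percentile(W[2],[1,50,98]),1))
            top=np.percentile(W[2],98)
            for lo,hi in [(top-4,top+2),(38,60)]:
                k=(W[2]>lo)&(W[2]<hi)
                if k.sum()>5: print(' band',lo.round(1) if hasattr(lo,'round') else lo,k.sum(),np.round(W[:2,k].min(1),1),np.round(W[:2,k].max(1),1))
np.savez('last.npz',d=d,im=im,T=P['T'],f=[P['fx'],P['fy'],P['cx'],P['cy']])
E
python3 m.py w1.png jar knob next_hole fence stop
```

```text
pos [ 536.1 -119.7  265.5] shift tool m [ 0.1357 -0.0275  0.0291] F [0.9 0.8 0.3] gap 93.6 t 3.45 q6 -1.81
axes x,y,z [[0.007, 0.001, -1.0], [-0.999, 0.053, -0.006], [0.053, 0.999, 0.001]]
rotvec [0.0168 0.001  0.0065] shift after turn [ 0.1355 -0.0279  0.0297]
jar [(0.94, [565.6, -92.3, 14.3])]
 mask 0.83 271 320 183 234 z [39.9 78.  95.3]
 band 91.3 152 [ 561.1 -100.8] [575.9 -86. ]
 band 38 289 [ 540.3 -121.9] [589.9 -65.3]
knob [(0.97, [458.4, -170.4, 96.1])]
 mask 0.63 197 229 99 129 z [ 55.4 109.1 111. ]
 band 107.0 643 [ 444.4 -183.7] [ 470.7 -157.7]
 band 38 34 [ 448.1 -195.4] [ 473.7 -161.1]
next_hole [(0.71, [463.5, -99.9, 46.9])]
fence [(0.79, [582.7, 2.6, 70.8])]
stop [(0.61, [564.4, -178.6, 69.1])]
```

View pics/w1.png

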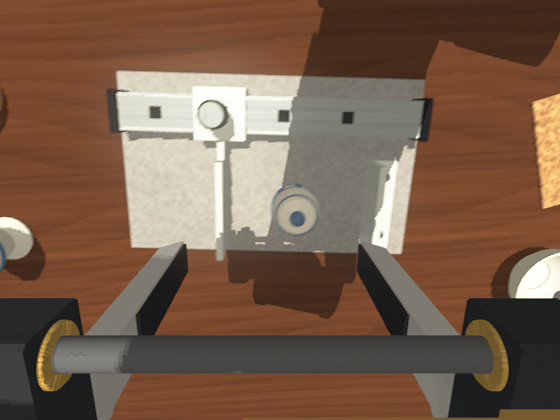

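Wrist view: the knob is at (213,115), the jar ball at (297,217), the holes at (155,112), (284,116) and (348,118), and the fence at about (382,205). Next I measure the tube's direction and the next hole from these pixels.

```bash
python3 - <<'E'
from h import *
L=np.load('last.npz'); im,d,T=L['im'],L['d'],L['T']; fx,fy,cx,cy=L['f']
g=cv2.cvtColor(im,cv2.COLOR_BGR2GRAY)
pts=[]
for u,v in [(155,112),(284,116),(348,118)]:
    w=g[v-11:v+12,u-11:u+12]; m=w<85
    yy,xx=np.nonzero(m); uc,vc=u-11+xx.mean(),v-11+yy.mean()
    # intersect ray with z=50
    r=T[:3,:3]@[(uc-cx)/fx,(vc-cy)/fy,1]; k=(50-T[2,3])/r[2]; p=T[:3,3]+k*r
    pts.append(p); zz=d[v,u-14]; print(m.sum(),uc.round(1),vc.round(1),p.round(1),'tube z', (T@[(u-14-cx)/fx*zz,(v-cy)/fy*zz,zz,1])[2].round(1))
pts=np.array(pts); dv=pts[2]-pts[0]; print(dv,np.hypot(*dv[:2]),np.degrees(np.arctan2(dv[1],dv[0])))
E
```

```text
74 154.8 112.1 [ 452.7 -242.1   50. ] tube z 50.0
81 283.6 115.5 [ 463.7 -102.6   50. ] tube z 49.5
128 347.4 117.5 [469.5 -33.2  50. ] tube z 49.9
[ 16.78127231 208.92346882   0.        ] 209.5963428255193 85.40771420104421
```

Emit:
play_rows(motion=[0.006,0.001,0.0065,0,0,0,-1,0,0,0,0.031,-0.0058,0.0058,-1,0,0,0,0.031,-0.0058,0.0058,-1,0,0,0,0.031,-0.0058,0.0058,-1,0,0,0,0.031,-0.0058,0.0058,-1,0,0,0,0.031,-0.0058,0.0058,-1,0,0,0,0,0,0,-1])

```text
clock: 4.55
eef_pos: [566.9, -84.2, 109.0]
eef_rot: [-1.96, 1.566, -0.442]
wrist_force: [-0.6, 0.9, 0.6]
finger_gap: 94.1
```

```bash
python3 m.py w2.png jar knob next_hole; python3 - <<'E'
from h import *
plan([567.5,-93,29],np.radians(85.4))
E
```

```text
pos [566.9 -84.2 109. ] shift tool m [-0.0209  0.0004 -0.0079] F [-0.6  0.9  0.6] gap 94.1 t 4.55 q6 -1.73
axes x,y,z [[0.005, -0.002, -1.0], [-0.999, 0.053, -0.005], [0.053, 0.999, -0.002]]
rotvec [ 0.0164 -0.0019  0.0048] shift after turn [-0.021   0.0004 -0.0079]
jar [(0.72, [565.1, -92.3, 17.4])]
 mask 0.75 219 299 187 274 z [39.6 78.5 95.4]
 band 91.4 459 [ 561.5 -100.8] [576.3 -85. ]
 band 38 731 [ 540.2 -121.2] [585.7 -65. ]
knob [(0.66, [462.3, -173.8, 97.3])]
 mask 0.69 51 129 24 87 z [ 73.4 109.  110.9]
 band 106.9 2547 [ 444.6 -183.1] [ 471.5 -156.3]
 band 38 20 [ 433.  -210.5] [ 461.4 -166.1]
next_hole [(0.65, [464.9, -101.5, 48.0])]
pos [569.  -86.  114.4] shift tool m [ 0.0854  0.0023 -0.0068] F [ 0.3 -0.  -0.2] gap 94.3 t 4.85 q6 -1.73
axes x,y,z [[0.013, -0.004, -1.0], [-0.998, 0.055, -0.014], [0.055, 0.998, -0.003]]
rotvec [ 0.0254 -0.0033  0.0136] shift after turn [ 0.0854  0.0009 -0.0071]
```

View pics/w2.png

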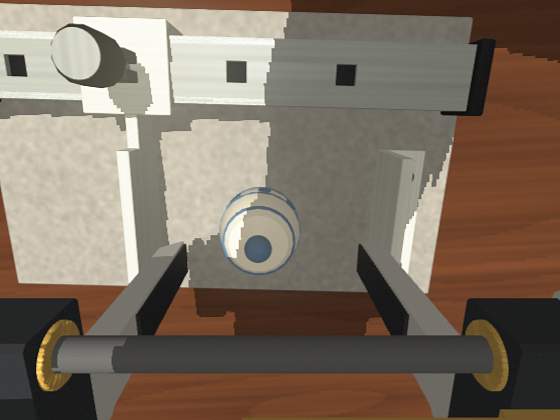

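Emit:
play_rows(motion=[0.025,-0.003,0.0136,0,0.0005,-0.007,-1,0,0,0,0,0,0,-1,0,0,0,0.02,0,0,-1,0,0,0,0.02,0,0,-1,0,0,0,0.015,0,0,-1,0,0,0,0.01,0,0,-1,0,0,0,0.005,0,0,-1,0,0,0,0,0,0,-1])

```text
clock: 5.65
eef_pos: [570.1, -96.1, 47.0]
eef_rot: [-1.755, 1.564, -0.27]
wrist_force: [0.5, 0.4, 0.2]
finger_gap: 93.8
```

```bash
python3 - <<'E'
from h import *
for i in range(2): plan([568,-93,29],np.radians(85.4))
E
```

```text
pos [570.1 -96.1  47. ] shift tool m [0.018  0.0024 0.0029] F [0.5 0.4 0.2] gap 93.8 t 5.65 q6 -1.72
axes x,y,z [[0.006, -0.002, -1.0], [-0.996, 0.086, -0.006], [0.086, 0.996, -0.001]]
rotvec [-0.0055 -0.0012  0.0062] shift after turn [0.018  0.0023 0.0029]
pos [570.1 -96.1  47. ] shift tool m [0.018  0.0024 0.0029] F [0.5 0.4 0.2] gap 93.8 t 5.65 q6 -1.72
axes x,y,z [[0.006, -0.002, -1.0], [-0.996, 0.086, -0.006], [0.086, 0.996, -0.001]]
rotvec [-0.0055 -0.0012  0.0062] shift after turn [0.018  0.0023 0.0029]
```

Emit:
play_rows(motion=[-0.0055,-0.001,0.006,0.009,0.0023,0.0029,-1,0,0,0,0.009,0,0,-1,0,0,0,0,0,0,-1,0,0,0,0,0,0,-1])

```text
clock: 6.05
eef_pos: [568.7, -92.8, 28.9]
eef_rot: [-1.762, 1.569, -0.271]
wrist_force: [0.5, 0.1, -0.2]
finger_gap: 94.1
```

```bash
python3 - <<'E'
from h import *
plan([568,-93,29],np.radians(85.4))
look('side','s1.png'); look('wrist','w3.png')
plan([568,-93,29],np.radians(85.4))
E
```

```text
pos [568.7 -92.8  28.9] shift tool m [-0.0001  0.0006 -0.0002] F [ 0.5  0.1 -0.2] gap 94.1 t 6.05 q6 -1.72
axes x,y,z [[0.002, -0.0, -1.0], [-0.997, 0.08, -0.002], [0.08, 0.997, -0.0]]
rotvec [ 0.0005 -0.0003  0.0017] shift after turn [-0.0001  0.0006 -0.0002]
pos [568.6 -92.9  29.1] shift tool m [ 0.0001  0.0006 -0.0002] F [0.2 0.5 0.2] gap 93.9 t 6.15 q6 -1.72
axes x,y,z [[0.002, -0.0, -1.0], [-0.997, 0.08, -0.002], [0.08, 0.997, -0.0]]
rotvec [ 0.0005 -0.0003  0.0018] shift after turn [ 0.0001  0.0006 -0.0002]
```

View pics/w3.png

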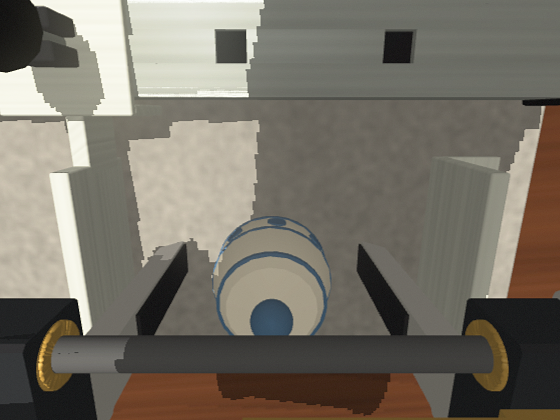

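The jar sits centred between the pads, at about (271,300). I close lightly.

Emit:
play_rows(motion=[0,0,0,0,0,0,-0.1,0,0,0,0,0,0,-0.1,0,0,0,0,0,0,0.3,0,0,0,0,0,0,0.3,0,0,0,0,0,0,0.3,0,0,0,0,0,0,0.3], newtons=9)

```text
clock: 6.75
eef_pos: [569.1, -93.0, 30.0]
eef_rot: [-1.746, 1.567, -0.255]
wrist_force: [-0.4, 0.5, -0.2]
finger_gap: 56.0
```

```bash
python3 - <<'E'
from h import *
plan([568,-93,150],np.radians(85.4))
E
```

```text
pos [569.1 -93.   30. ] shift tool m [-1.201e-01  7.000e-04 -1.000e-04] F [-0.4  0.5 -0.2] gap 56.0 t 6.75 q6 -1.72
axes x,y,z [[0.003, -0.001, -1.0], [-0.997, 0.08, -0.003], [0.08, 0.997, -0.001]]
rotvec [ 0.0004 -0.0006  0.0033] shift after turn [-1.2e-01  1.1e-03 -1.0e-04]
```

Emit:
play_rows(motion=[0,0,0,-0.01,0,0,0.3,0,0,0,-0.02,0,0,0.3,0,0,0,-0.03,0,0,0.3,0,0,0,-0.03,0,0,0.3,0,0,0,-0.01,0.003,0.012,0.3,0,0,0,-0.01,0.0065,0.025,0.3,0,0,0,0,0.0083,0.037,0.3,0,0,0,0,0.0083,0.037,0.3,0,0,0,0,0.0083,0.037,0.3,0,0,0,0,0.0083,0.037,0.3,0,0,0,0,0.0083,0.037,0.3,0,0,0,0,0.0083,0.037,0.3,0,0,0,0,0.0083,0.037,0.3,0,0,0,0,0.0083,0.037,0.3,0,0,0,0,0.0065,0.025,0.3,0,0,0,0,0.003,0.012,0.3,0,0,0,0,0,0,0.3])

```text
clock: 8.45
eef_pos: [501.7, 304.3, 140.3]
eef_rot: [1.817, 1.565, -2.974]
wrist_force: [-0.3, -0.5, -1.3]
finger_gap: 56.0
```

```bash
python3 - <<'E'
from h import *
plan([516,281,140],np.radians(85.4))
for c in ['side','wrist','scene']:
    im,d,P=look(c,c+'5.png')
    r=place_of(c,'mat'); print(c,[(round(q['conf'],2),np.round(toW(P,q['at']),1).tolist()) for q in r[:2]])
    m=masks_of(c,'mat')
    if m:
        g=m[0]['region'].astype(np.uint8); cs,_=cv2.findContours(g,0,2); h=cv2.convexHull(max(cs,key=cv2.contourArea))
        # project hull onto z=6
        T=np.array(P['T']); q=[]
        for (u,v) in h[:,0]:
            rr=T[:3,:3]@[(u-P['cx'])/P['fx'],(v-P['cy'])/P['fy'],1]; k=(6-T[2,3])/rr[2]; q.append((T[:3,3]+k*rr)[:2])
        print(' rect',cv2.minAreaRect(np.array(q,np.float32)))
    if c=='wrist': np.savez('last.npz',d=d,im=im,T=P['T'],f=[P['fx'],P['fy'],P['cx'],P['cy']])
E
```

```text
pos [501.7 304.3 140.3] shift tool m [ 0.0003 -0.0161 -0.0221] F [-0.3 -0.5 -1.3] gap 56.0 t 8.45 q6 -1.01
axes x,y,z [[-0.006, -0.001, -1.0], [-0.997, 0.079, 0.006], [0.079, 0.997, -0.001]]
rotvec [ 0.001  -0.0015 -0.0059] shift after turn [ 0.0003 -0.0162 -0.022 ]
side [(0.63, [509.5, 281.9, 0.8])]
 rect ((514.0086059570312, 287.8394775390625), (139.0959930419922, 141.6567840576172), 13.9254150390625)
wrist []
 rect ((506.1998596191406, 282.04339599609375), (124.76148986816406, 140.29901123046875), 13.894915580749512)
scene [(0.74, [468.5, -102.7, -5.6]), (0.66, [519.1, 279.1, 2.4])]
```

View pics/wrist5.png

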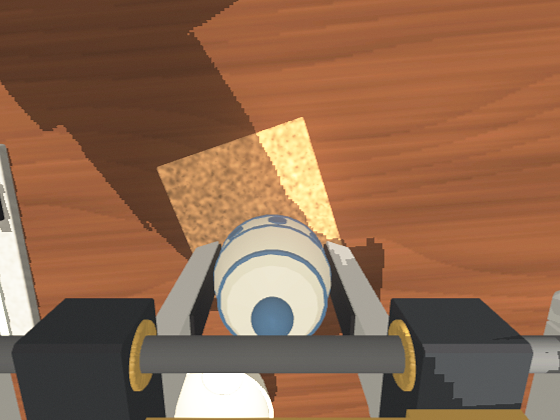

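View pics/side5.png

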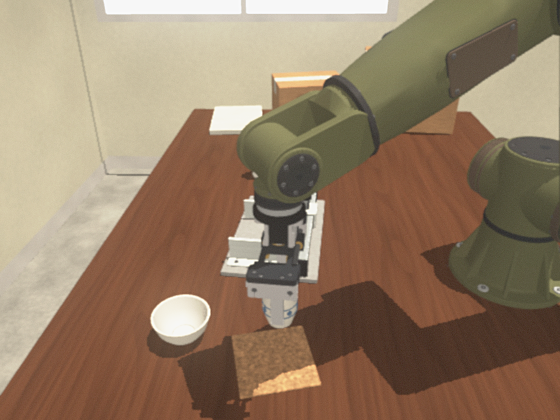

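The wrist picture shows the jar upright between the pads and the mat's near edge running from (158,168) to (303,118). I work out its centre from those two corners, and from the four corners in the first scene and side pictures.

```bash
python3 - <<'E'
from h import *
def ray(T,f,u,v,z=6):
    r=T[:3,:3]@[(u-f[2])/f[0],(v-f[3])/f[1],1]; k=(z-T[2,3])/r[2]; return (T[:3,3]+k*r)[:2]
L=np.load('last.npz'); a=ray(L['T'],L['f'],158,168); b=ray(L['T'],L['f'],303.5,118)
e=b-a; n=np.array([-e[1],e[0]])/np.hypot(*e)
c=ray(L['T'],L['f'],340,238)
if n[0]<0:n=-n
print(a,b,np.hypot(*e),np.degrees(np.arctan2(e[1],e[0])),'centre',(a+b)/2+70*n, c-b)
from scipy import ndimage
for cam in ['side','scene']:
    im=cv2.imread(f'pics/{cam}0.png'); P=camera_params(cam); T=np.array(P['T']); f=[P[k] for k in('fx','fy','cx','cy')]
    hsv=cv2.cvtColor(im,cv2.COLOR_BGR2HSV); m=cv2.inRange(hsv,(10,90,130),(28,255,255))
    m=cv2.morphologyEx(m,cv2.MORPH_CLOSE,np.ones((5,5)));m=cv2.morphologyEx(m,cv2.MORPH_OPEN,np.ones((3,3)))
    lb,nn=ndimage.label(m); pt=(360,275) if cam=='side' else (305,365); g=(lb==lb[pt]).astype(np.uint8)
    cs,_=cv2.findContours(g,0,2); q=np.array([ray(T,f,u,v) for u,v in max(cs,key=cv2.contourArea)[:,0]],np.float32)
    print(cam,g.sum(),cv2.minAreaRect(q))
E
```

```text
[464.20406929 202.23431716] [431.34944938 335.6494747 ] 137.40098366139077 103.83430584485181 centre [515.74614921 285.67993763] [113.17776853  28.11132418]
side 8591 ((554.8720703125, 231.2781524658203), (221.50686645507812, 354.115234375), 7.665130138397217)
scene 129848 ((264.8136291503906, -400.2347412109375), (1693.185302734375, 2187.83935546875), 13.157721519470215)
```

```bash
python3 - <<'E'
import cv2,numpy as np
a=cv2.imread('pics/side0.png')[315:405,215:335]; b=cv2.imread('pics/scene0.png')[262:350,315:415]
cv2.imwrite('pics/c.png',np.hstack([cv2.resize(a,(400,300),interpolation=0),cv2.resize(b,(341,300),interpolation=0)]))
E
cat > cc.py <<'E'
from h import *
for cam,pts in [('side',[(232,335),(306,328),(318,386),(243,393)]),('scene',[(357,274),(400,298),(376,338),(330,306)])]:
    P=camera_params(cam); T=np.array(P['T']); q=[]
    for u,v in pts:
        r=T[:3,:3]@[(u-P['cx'])/P['fx'],(v-P['cy'])/P['fy'],1]; k=(6-T[2,3])/r[2]; q.append((T[:3,3]+k*r)[:2])
    q=np.array(q); print(cam,q.round(1).tolist(),q.mean(0), np.hypot(*(q-np.roll(q,1,0)).T))
E
python3 cc.py
```

```text
side [[597.2, 235.2], [455.4, 209.3], [435.1, 341.4], [560.6, 362.2]] [512.06268316 287.04802049] [132.19809399 144.20168833 133.65005937 127.22350835]
scene [[466.1, 206.8], [429.8, 331.5], [562.0, 367.7], [591.7, 230.7]] [512.42897503 284.20256048] [127.86343558 129.87262313 137.01571485 140.18045354]
```

View pics/c.png

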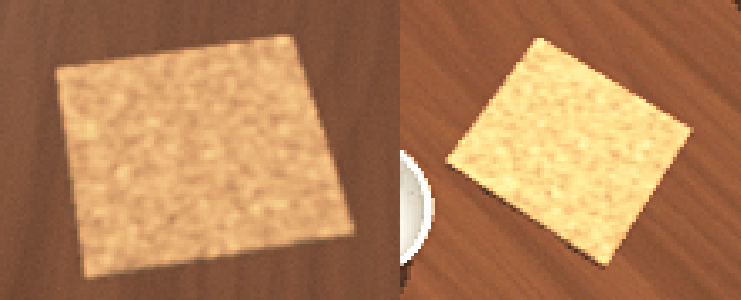

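```bash
sed -i "s/(232,335),(306,328),(318,386),(243,393)/(232.1,335.4),(302.9,325.8),(321,385),(240.8,397.8)/; s/(357,274),(400,298),(376,338),(330,306)/(356,273),(400.9,299.5),(375.1,340),(328.5,308.9)/" cc.py; python3 cc.py; python3 - <<'E'
from h import *
plan([515,283,140],np.radians(85.4))
E
```

```text
side [[596.9, 236.2], [461.5, 203.8], [429.9, 339.1], [563.1, 371.6]] [512.84602556 287.6842815 ] [139.51423977 139.27221813 138.94856223 137.07254123]
scene [[466.0, 202.8], [431.4, 336.0], [567.6, 369.9], [600.6, 234.3]] [516.38046103 285.75361827] [138.2074157  137.61663494 140.37206167 139.48558694]
pos [502.9 302.4 141. ] shift tool m [ 0.0009 -0.0137 -0.0184] F [ 0.2 -0.4 -2.1] gap 55.4 t 8.9 q6 -1.01
axes x,y,z [[-0.005, -0.001, -1.0], [-0.997, 0.082, 0.005], [0.082, 0.997, -0.001]]
rotvec [-0.002  -0.001  -0.0049] shift after turn [ 0.001  -0.0136 -0.0184]
```

Emit:
play_rows(motion=[-0.002,-0.001,-0.005,0,-0.0067,-0.0077,0.3,0,0,0,0.01,-0.0067,-0.0077,0.3,0,0,0,0.02,0,0,0.3,0,0,0,0.025,0,0,0.3,0,0,0,0.02,0,0,0.3,0,0,0,0.012,0,0,0.3,0,0,0,0.006,0,0,0.3,0,0,0,0,0,0,0.3,0,0,0,0,0,0,0.3])

```text
clock: 9.8
eef_pos: [519.0, 279.8, 42.6]
eef_rot: [-1.523, 1.569, -0.036]
wrist_force: [0.5, -0.6, -0.8]
finger_gap: 56.2
```

```bash
python3 - <<'E'
from h import *
plan([515,286,24],np.radians(85.4))
E
```

```text
pos [519.  279.8  42.6] shift tool m [0.0186 0.0046 0.0059] F [ 0.5 -0.6 -0.8] gap 56.2 t 9.8 q6 -1.05
axes x,y,z [[0.002, -0.0, -1.0], [-0.997, 0.084, -0.002], [0.084, 0.997, 0.0]]
rotvec [-0.0034  0.0001  0.0019] shift after turn [0.0186 0.0045 0.0059]
```

Emit:
play_rows(motion=[-0.0034,0,0.002,0.004,0.0046,0.0059,0.3,0,0,0,0.006,0,0,0.3,0,0,0,0.003,0,0,0.3,0,0,0,0,0,0,0.3])

```text
clock: 10.2
eef_pos: [515.4, 287.4, 30.6]
eef_rot: [-0.966, 1.568, 0.526]
wrist_force: [0.5, 0.0, -1.4]
finger_gap: 55.9
```

```bash
python3 - <<'E'
from h import *
plan([515,286,24],np.radians(85.4))
look('wrist','w6.png');look('side','s6.png')
E
```

```text
pos [515.4 287.4  30.6] shift tool m [ 0.0066  0.0003 -0.0014] F [ 0.5  0.  -1.4] gap 55.9 t 10.2 q6 -1.05
axes x,y,z [[0.003, 0.002, -1.0], [-0.997, 0.079, -0.003], [0.079, 0.997, 0.002]]
rotvec [0.001  0.0018 0.0026] shift after turn [ 0.0066  0.0003 -0.0014]
```

View pics/w6.png

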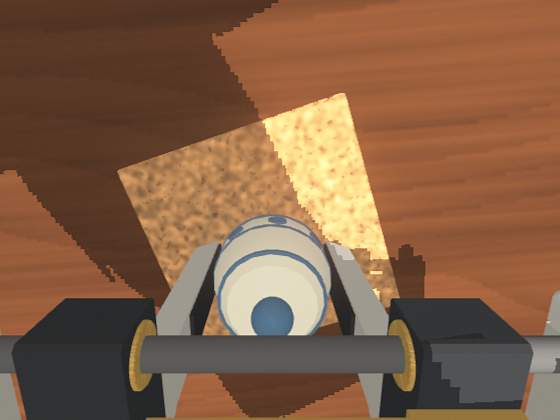

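View pics/s6.png

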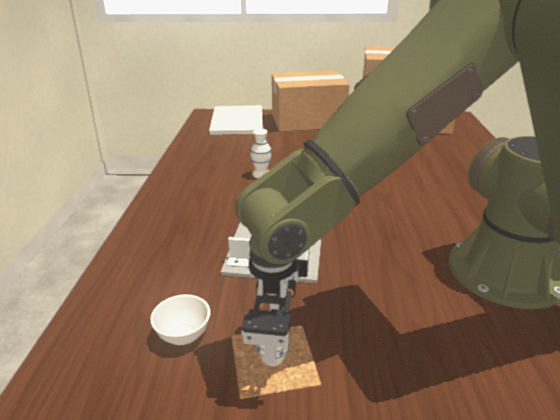

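The jar hangs just over the mat's middle: its body is at (271,290) and the mat corners are at (118,172) and (345,94). I lower it gently.

Emit:
play_rows(motion=[0,0,0,0.002,0,-0.001,0.3,0,0,0,0.002,0,0,0.3,0,0,0,0.001,0,0,0.3,0,0,0,0,0,0,0.3])

```text
clock: 10.7
eef_pos: [515.8, 286.1, 25.8]
eef_rot: [-1.0, 1.567, 0.491]
wrist_force: [-0.6, 0.2, -2.5]
finger_gap: 55.8
```

Emit:
play_rows(motion=[0,0,0,0.001,0,0,0.3,0,0,0,0,0,0,0.3])

```text
clock: 10.9
eef_pos: [515.8, 286.1, 24.8]
eef_rot: [-1.002, 1.567, 0.489]
wrist_force: [-0.3, 0.1, -1.0]
finger_gap: 55.6
```

Emit:
play_rows(motion=[0,0,0,0.001,0,0,0.3,0,0,0,0,0,0,0.3])

```text
clock: 11.1
eef_pos: [516.0, 286.2, 24.0]
eef_rot: [-1.0, 1.566, 0.491]
wrist_force: [1.0, 0.3, -1.7]
finger_gap: 55.5
```

Emit:
play_rows(motion=[0,0,0,0.001,0,0,0.3,0,0,0,0,0,0,0.3])

```text
clock: 11.3
eef_pos: [516.3, 286.4, 24.0]
eef_rot: [-1.023, 1.565, 0.468]
wrist_force: [0.9, 0.5, -1.3]
finger_gap: 55.9
```

Emit:
play_rows(motion=[0,0,0,0.0015,0,0,0.3,0,0,0,0,0,0,0.3])

```text
clock: 11.5
eef_pos: [516.9, 286.5, 23.6]
eef_rot: [-1.061, 1.564, 0.43]
wrist_force: [0.9, 0.5, -1.7]
finger_gap: 55.9
```

```bash
python3 - <<'E'
from h import *
for i in range(3):
    camera('wrist'); plan([515,286,24],np.radians(85.4))
E
```

```text
pos [516.8 286.5  23.5] shift tool m [-0.0006  0.0018 -0.0006] F [ 0.3 -1.3 -1.2] gap 55.8 t 11.55 q6 -1.05
axes x,y,z [[0.006, 0.003, -1.0], [-0.997, 0.079, -0.006], [0.079, 0.997, 0.003]]
rotvec [0.0007 0.0035 0.0062] shift after turn [-0.0005  0.0018 -0.0006]
pos [516.8 286.5  23.4] shift tool m [-0.0006  0.0018 -0.0006] F [-0.4  0.2  1.6] gap 55.9 t 11.6 q6 -1.05
axes x,y,z [[0.006, 0.003, -1.0], [-0.997, 0.079, -0.006], [0.079, 0.997, 0.003]]
rotvec [0.0008 0.0034 0.0061] shift after turn [-0.0006  0.0018 -0.0006]
pos [516.8 286.5  23.4] shift tool m [-0.0006  0.0018 -0.0006] F [-1.  -0.4  1.7] gap 56.0 t 11.65 q6 -1.05
axes x,y,z [[0.006, 0.003, -1.0], [-0.997, 0.079, -0.006], [0.079, 0.997, 0.003]]
rotvec [0.0007 0.0034 0.0061] shift after turn [-0.0006  0.0018 -0.0006]
```

The upward force and the stalled height say the foot is on the mat. I open and rise.

Emit:
play_rows(motion=[0,0,0,0,0,0,-0.3,0,0,0,0,0,0,-0.3,0,0,0,0,0,0,-0.8,0,0,0,0,0,0,-1,0,0,0,0,0,0,-1,0,0,0,0,0,0,-1])

```text
clock: 12.25
eef_pos: [516.7, 286.5, 22.9]
eef_rot: [-1.04, 1.564, 0.452]
wrist_force: [0.7, 0.4, -0.7]
finger_gap: 89.7
```

```bash
python3 - <<'E'
from h import *
plan([515,286,140],np.radians(85.4))
look('wrist','w7.png');look('side','s7.png')
E
```

```text
pos [516.7 286.5  22.9] shift tool m [-0.1171  0.001  -0.0002] F [ 0.7  0.4 -0.7] gap 89.7 t 12.25 q6 -1.05
axes x,y,z [[0.006, 0.003, -1.0], [-0.997, 0.08, -0.006], [0.08, 0.997, 0.003]]
rotvec [0.0006 0.0033 0.0057] shift after turn [-0.1171  0.0017 -0.0006]
```

View pics/w7.png

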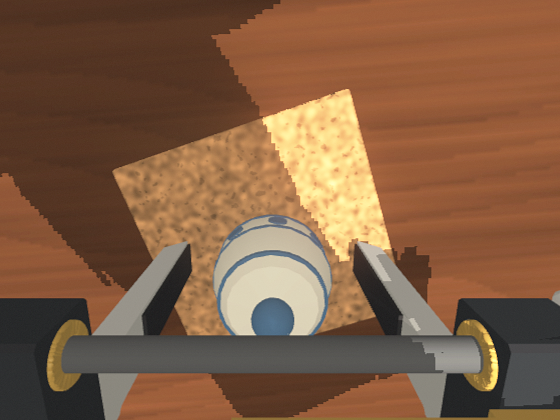

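The jar stands upright with the fingers clear on both sides. I rise and travel to the knob.

Emit:
play_rows(motion=[0,0.0033,0.0057,-0.02,0,0,-1,0,0,0,-0.035,0,0,-1,0,0,0,-0.04,0,0,-1,0,0,0,-0.025,0,0,-1,0,0,0,-0.01,0.002,-0.025,-1,0,0,0,0,0.002,-0.043,-1,0,0,0,0,0.002,-0.043,-1,0,0,0,0,0.002,-0.043,-1,0,0,0,0,0.002,-0.043,-1,0,0,0,0,0.002,-0.043,-1,0,0,0,0,0.002,-0.043,-1,0,0,0,0,0.002,-0.043,-1,0,0,0,0,0.002,-0.043,-1,0,0,0,0,0.002,-0.035,-1,0,0,0,0,0.001,-0.02,-1,0,0,0,0,0,0,-1,0,0,0,0,0,0,-1])

```text
clock: 14.05
eef_pos: [458.7, -150.1, 159.7]
eef_rot: [-1.832, 1.567, -0.339]
wrist_force: [0.2, -0.6, -0.6]
finger_gap: 94.2
```

```bash
python3 m.py w8.png knob next_hole; python3 - <<'E'
from h import *
plan([458,-171,130],np.radians(85.4))
im,d,P=look('side','s8.png'); r=place_of('side','jar'); print([(q['conf'],toW(P,q['at']).round(1)) for q in r])
r=place_of('side','knob'); print([(q['conf'],toW(P,q['at']).round(1)) for q in r])
E
```

```text
pos [ 458.7 -150.1  159.7] shift tool m [ 0.0301 -0.1023  0.0663] F [ 0.2 -0.6 -0.6] gap 94.2 t 14.05 q6 -1.88
axes x,y,z [[0.004, -0.001, -1.0], [-0.997, 0.078, -0.004], [0.078, 0.997, -0.001]]
rotvec [-0.0084 -0.0011  0.004 ] shift after turn [ 0.0297 -0.103   0.0654]
knob [(0.73, [455.7, -172.4, 94.4])]
 mask 0.85 223 262 202 246 z [ 56.6 109.  110.7]
 band 106.7 1062 [ 443.8 -184. ] [ 470.  -157.6]
 band 38 6 [ 464.2 -192. ] [ 493.5 -172.9]
next_hole [(0.7, [455.9, -170.2, 96.5]), (0.56, [465.4, -100.0, 47.2])]
pos [ 458.9 -149.2  159.8] shift tool m [ 0.0298 -0.0006 -0.0218] F [ 0.1  0.1 -0.4] gap 94.0 t 14.25 q6 -1.89
axes x,y,z [[0.004, -0.001, -1.0], [-0.997, 0.076, -0.004], [0.076, 0.997, -0.001]]
rotvec [ 0.0044 -0.0011  0.004 ] shift after turn [ 0.0298 -0.0008 -0.0218]
[(0.84, array([514. , 285.7,   7.2])), (0.2, array([582.1,   2.3,  70.5]))]
[(0.52, array([ 457.6, -168.4,   94.8]))]
```

View pics/w8.png

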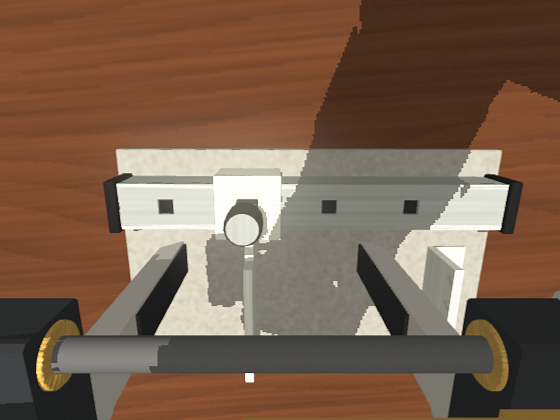

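View pics/s8.png

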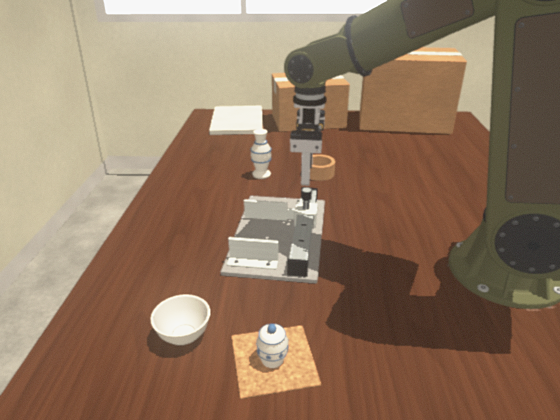

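The jar stands upright on the mat; side picture (272,347), network (514,286). The knob shows at (242,229), and by depth its centre is (457,-171) with its top at 109. I go down around it.

Emit:
play_rows(motion=[0.0044,-0.001,0.004,0.005,0,-0.011,-1,0,0,0,0.015,0,-0.011,-1,0,0,0,0.02,0,0,-1,0,0,0,0.02,0,0,-1,0,0,0,0.012,0,0,-1,0,0,0,0.004,0,0,-1,0,0,0,0,0,0,-1,0,0,0,0,0,0,-1])

```text
clock: 15.2
eef_pos: [457.7, -174.6, 80.7]
eef_rot: [-2.585, 1.57, -1.094]
wrist_force: [0.9, -0.6, 0.3]
finger_gap: 93.8
```

```bash
python3 m.py w9.png knob; python3 - <<'E'
from h import *
plan([457,-170.8,78],np.radians(85.4))
E
```

```text
pos [ 457.7 -174.6   80.7] shift tool m [-0.0493 -0.1014  0.091 ] F [ 0.9 -0.6  0.3] gap 93.8 t 15.2 q6 -1.93
axes x,y,z [[0.0, -0.001, -1.0], [-0.997, 0.08, -0.0], [0.08, 0.997, -0.001]]
rotvec [-0.0102 -0.0007  0.0005] shift after turn [-0.0493 -0.1023  0.09  ]
knob [(0.77, [459.0, -171.8, 98.1]), (0.26, [464.7, -97.9, 47.4])]
 mask 0.59 251 307 238 304 z [ 87.3 109.  110.7]
 band 106.7 2158 [ 443.4 -184.2] [ 470.9 -157.4]
pos [ 457.8 -174.6   80.9] shift tool m [0.0029 0.0011 0.0037] F [-0.3 -0.6 -0.6] gap 94.3 t 15.35 q6 -1.93
axes x,y,z [[0.001, -0.001, -1.0], [-0.997, 0.08, -0.001], [0.08, 0.997, -0.001]]
rotvec [ 0.0003 -0.001   0.001 ] shift after turn [0.0029 0.0011 0.0037]
```

View pics/w9.png

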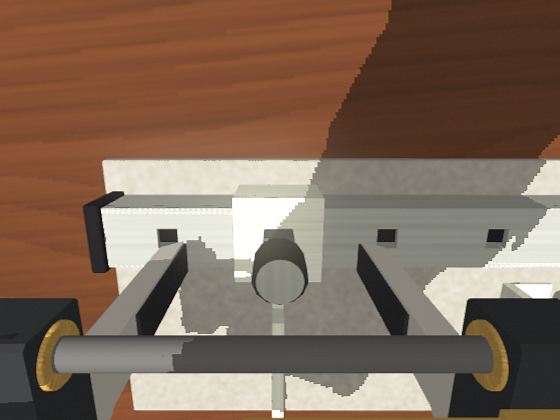

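The knob is at (280,282), about 4 mm off the jaw middle (272). I correct that, then close softly.

Emit:
play_rows(motion=[0,0,0,0.003,0.001,0.0037,-1,0,0,0,0,0,0,0.25,0,0,0,0,0,0,0.25,0,0,0,0,0,0,0.3,0,0,0,0,0,0,0.6,0,0,0,0,0,0,0.8,0,0,0,0,0,0,1], newtons=8)

```text
clock: 16.05
eef_pos: [457.5, -170.5, 78.8]
eef_rot: [-2.097, 1.567, -0.606]
wrist_force: [0.6, 0.4, -0.7]
finger_gap: 49.3
```

Emit:
play_rows(motion=[0,0,0,0,0,0,1,0,0,0,0,0,0,1], newtons=35)

```text
clock: 16.25
eef_pos: [457.5, -170.5, 78.8]
eef_rot: [-2.092, 1.567, -0.601]
wrist_force: [0.0, 0.2, 1.1]
finger_gap: 33.7
```

```bash
python3 - <<'E'
from h import *
plan([457,-170.8,78],np.radians(85.4))
look('wrist','w10.png')
E
```

```text
pos [ 457.5 -170.5   78.8] shift tool m [ 0.0008  0.0005 -0.0003] F [0.  0.2 1.1] gap 33.7 t 16.25 q6 -1.92
axes x,y,z [[0.003, -0.002, -1.0], [-0.997, 0.079, -0.003], [0.079, 0.997, -0.002]]
rotvec [ 0.0007 -0.0016  0.0029] shift after turn [ 0.0008  0.0005 -0.0003]
```

View pics/w10.png

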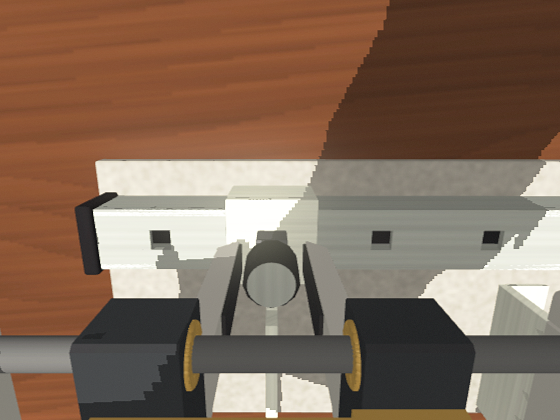

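The knob, at (271,275), is centred between the closing pads.

Emit:
play_rows(motion=[0,0,0,0,0,0,1,0,0,0,0,0,0,1,0,0,0,0,0,0,1], newtons=35)

```text
clock: 16.6
eef_pos: [457.5, -170.5, 78.8]
eef_rot: [-2.075, 1.568, -0.584]
wrist_force: [-0.6, 0.2, 1.1]
finger_gap: 27.3
```

```bash
python3 - <<'E'
from h import *
plan([457,-170.8,78],np.radians(85.4))
E
```

```text
pos [ 457.5 -170.5   78.8] shift tool m [ 0.0008  0.0005 -0.0003] F [-0.6  0.2  1.1] gap 27.3 t 16.6 q6 -1.92
axes x,y,z [[0.003, -0.002, -1.0], [-0.997, 0.08, -0.003], [0.08, 0.997, -0.002]]
rotvec [ 0.0006 -0.0016  0.0029] shift after turn [ 0.0008  0.0005 -0.0003]
```

Emit:
play_rows(motion=[0,0,0,-0.003,0,0,1,0,0,0,-0.003,0,0,1,0,0,0,-0.002,0,0,1,0,0,0,0,0,0,1])

```text
clock: 17.0
eef_pos: [457.5, -170.5, 87.1]
eef_rot: [-2.085, 1.568, -0.593]
wrist_force: [1.9, -0.7, -4.0]
finger_gap: 26.9
```

```bash
python3 - <<'E'
from h import *
im,d,P=look('wrist','w11.png')
plan([457,-170.8,88],np.radians(85.4))
m=masks_of('wrist','knob')
g=m[0]['region']&(d>0); v,u=np.nonzero(g); z=d[g]
W=(np.array(P['T'])@np.stack([(u-P['cx'])/P['fx']*z,(v-P['cy'])/P['fy']*z,z,np.ones_like(z)]))[:3]
print(np.percentile(W[2],[5,50,90,98]))
E
```

```text
pos [ 457.5 -170.5   87. ] shift tool m [-0.001   0.0004 -0.0004] F [ 1.   0.4 -3.6] gap 27.0 t 17.05 q6 -1.92
axes x,y,z [[0.003, -0.002, -1.0], [-0.997, 0.08, -0.003], [0.08, 0.997, -0.001]]
rotvec [ 0.0006 -0.0015  0.0027] shift after turn [-0.001   0.0004 -0.0004]
[ 97.95651754 117.26092664 118.37205344 118.92900682]
```

Emit:
play_rows(motion=[0,0,0,-0.001,0,0,1,0,0,0,0,0,0.004,1,0,0,0,0,0,0.01,1,0,0,0,0,0,0.012,1,0,0,0,0,0,0.012,1,0,0,0,0,0,0.01,1,0,0,0,0,0,0.006,1,0,0,0,0,0,0,1,0,0,0,0,0,0,1])

```text
clock: 18.0
eef_pos: [462.3, -111.0, 87.7]
eef_rot: [-2.134, 1.567, -0.642]
wrist_force: [2.3, -2.0, -4.8]
finger_gap: 26.6
```

```bash
python3 m.py w12.png knob next_hole stop; python3 - <<'E'
from h import *
plan([463,-102.5,88],np.radians(85.4))
E
```

```text
pos [ 462.3 -111.    87.7] shift tool m [-0.0421 -0.1021  0.027 ] F [ 2.3 -2.  -4.8] gap 26.6 t 18.0 q6 -1.8
axes x,y,z [[0.003, -0.002, -1.0], [-0.997, 0.078, -0.003], [0.078, 0.997, -0.002]]
rotvec [-0.0083 -0.002   0.0031] shift after turn [-0.0423 -0.1022  0.0262]
knob [(0.97, [462.6, -110.5, 105.5])]
 mask 0.66 0 538 156 416 z [  9.9  26.4 117.9]
 band 113.9 2352 [ 448.1 -123.8] [475.9 -97.4]
 band 38 31485 [ 424.8 -292.2] [532.5  59.6]
next_hole [(0.91, [465.8, -103.9, 47.6])]
stop [(0.62, [571.0, -121.6, 65.6])]
pos [ 462.2 -111.3   87.6] shift tool m [-0.0004 -0.0001  0.0089] F [ 1.6  1.  -4.4] gap 27.1 t 18.25 q6 -1.8
axes x,y,z [[0.003, -0.002, -1.0], [-0.997, 0.079, -0.003], [0.079, 0.997, -0.002]]
rotvec [ 0.0012 -0.0016  0.003 ] shift after turn [-0.0004 -0.0001  0.0089]
```

View pics/w12.png

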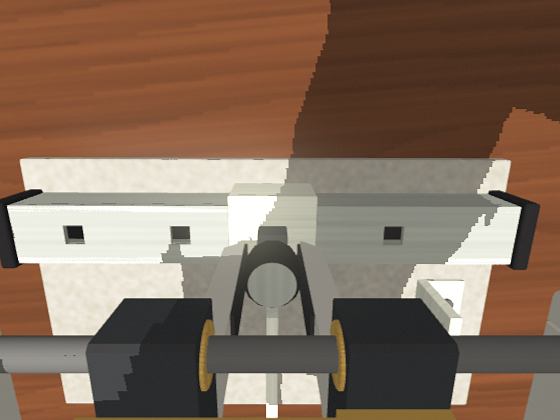

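The section came along with the knob, which is now at (272,285). Holes -140, -70 and +70 are visible at (74,234), (180,234) and (393,235), so I derive the next hole from them.

```bash
python3 - <<'E'
from h import *
L=np.load('last.npz'); im,d,T=L['im'],L['d'],L['T']; fx,fy,cx,cy=L['f']
g=cv2.cvtColor(im,cv2.COLOR_BGR2GRAY)
pts=[]
for u,v in [(74,234),(180,234),(393,235)]:
    w=g[v-13:v+14,u-13:u+14]; m=w<85
    yy,xx=np.nonzero(m); uc,vc=u-13+(xx.min()+xx.max())/2,v-13+(yy.min()+yy.max())/2
    r=T[:3,:3]@[(uc-cx)/fx,(vc-cy)/fy,1]; k=(50-T[2,3])/r[2]; p=T[:3,3]+k*r
    pts.append(p); print(m.sum(),xx.min(),xx.max(),uc,vc,p.round(1))
p=np.array(pts); print('hole0 from -70/+70',(p[1]+p[2])/2,'from -140/+70',p[0]+(p[2]-p[0])*2/3, np.hypot(*(p[2]-p[0])[:2]))
E
```

```text
203 5 22 74.5 232.0 [ 450.1 -239.5   50. ]
203 5 22 180.5 232.5 [ 455.8 -170.3   50. ]
224 4 21 392.5 233.0 [466.9 -31.9  50. ]
hole0 from -70/+70 [ 461.36758256 -101.06860579   50.        ] from -140/+70 [ 461.30730745 -101.09711657   50.        ] 208.34323935321453
```

Emit:
play_rows(motion=[0,0,0,0,0,0.005,1,0,0,0,0,0,0.004,1,0,0,0,0,0,0.001,1,0,0,0,0,0,0,1])

```text
clock: 18.65
eef_pos: [463.0, -101.3, 87.6]
eef_rot: [-2.24, 1.567, -0.749]
wrist_force: [2.8, -1.9, -4.6]
finger_gap: 27.6
```

Emit:
play_rows(motion=[0,0,0,0.003,0,0,1,0,0,0,0.003,0,0,1,0,0,0,0.002,0,0,1,0,0,0,0,0,0,1])

```text
clock: 19.05
eef_pos: [463.1, -101.4, 79.3]
eef_rot: [-2.191, 1.567, -0.699]
wrist_force: [0.9, 0.3, -0.4]
finger_gap: 27.3
```

The height has dropped past 84.5 with no reaction force, so the pin is in the hole. I push home.

Emit:
play_rows(motion=[0,0,0,0.003,0,0,1,0,0,0,0.002,0,0,1,0,0,0,0.001,0,0,1,0,0,0,0,0,0,1])

```text
clock: 19.45
eef_pos: [463.1, -101.3, 73.3]
eef_rot: [-2.164, 1.567, -0.673]
wrist_force: [-1.1, -0.4, 3.1]
finger_gap: 26.8
```

Emit:
play_rows(motion=[0,0,0,0.0015,0,0,1])

```text
clock: 19.55
eef_pos: [463.4, -101.4, 72.3]
eef_rot: [-2.105, 1.566, -0.614]
wrist_force: [-6.8, 3.4, 27.5]
finger_gap: 27.1
```

Emit:
play_rows(motion=[0,0,0,0.002,0,0,1])

```text
clock: 19.65
eef_pos: [463.8, -101.6, 72.1]
eef_rot: [-2.079, 1.565, -0.588]
wrist_force: [-17.3, 4.2, 44.9]
finger_gap: 27.1
```

Emit:
play_rows(motion=[0,0,0,0,0,0,1])

```text
clock: 19.75
eef_pos: [463.3, -101.5, 72.7]
eef_rot: [-2.182, 1.566, -0.691]
wrist_force: [-5.2, 0.2, 2.1]
finger_gap: 27.0
```

Emit:
play_rows(motion=[0,0,0,0.0005,0,0,1,0,0,0,0.0005,0,0,1])

```text
clock: 19.95
eef_pos: [463.3, -101.6, 72.5]
eef_rot: [-2.174, 1.565, -0.683]
wrist_force: [-3.4, 1.3, 11.2]
finger_gap: 26.8
```

```bash
python3 m.py w13.png knob stop; python3 - <<'E'
from h import *
for c in ['side','scene']:
    im,d,P=look(c,c+'13.png')
    for n in ['knob','stop','jar','vase','bowl','tape_roll']:
        print(c,n,[(round(q['conf'],2),toW(P,q['at']).round(1).tolist()) for q in place_of(c,n)[:1]])
st()
E
```

```text
pos [ 463.3 -101.6   72.5] shift tool m [-0.0571 -0.1019  0.0175] F [-3.4  1.3 11.2] gap 26.8 t 19.95 q6 -1.78
axes x,y,z [[0.004, -0.003, -1.0], [-0.997, 0.08, -0.004], [0.08, 0.997, -0.003]]
rotvec [-0.0098 -0.0031  0.0044] shift after turn [-0.0575 -0.1018  0.0167]
knob [(0.79, [462.8, -100.5, 91.9])]
 mask 0.57 243 300 240 307 z [ 80.2 102.8 104.4]
 band 100.4 2199 [ 449.5 -114.9] [476.1 -87.5]
stop [(0.82, [569.5, -110.9, 64.3])]
side knob [(0.4, [463.0, -98.1, 91.4])]
side stop [(0.58, [568.8, -110.7, 65.3])]
side jar [(0.7, [514.8, 286.0, 4.5])]
side vase [(0.71, [601.2, -471.6, 0.4])]
side bowl [(0.6, [691.0, 230.2, 0.7])]
side tape_roll [(0.64, [416.5, -486.3, -1.9])]
scene knob [(0.64, [467.7, -105.7, 90.0])]
scene stop [(0.86, [576.7, -113.2, 64.5])]
scene jar [(0.9, [512.8, 285.3, 0.9])]
scene vase [(0.78, [606.2, -483.2, -1.5])]
scene bowl [(0.96, [696.3, 234.3, -2.4])]
scene tape_roll [(0.67, [415.3, -490.9, 1.6])]
{'clock': 20.85, 'joints': [-0.2919, 0.2949, 1.8687, -0.0024, 0.9731, -1.7817], 'qd': [0.0005, -0.0013, 0.0001, -0.0021, -0.0003, 0.0005], 'effort': [0.0103, -42.5253, -27.7378, -0.0428, -0.9602, -0.0001], 'eef_pos': [463.2731, -101.5649, 72.5285], 'eef_rot': [-2.1734, 1.5655, -0.6822], 'wrist_force': [-3.5672, -0.0952, 9.6324], 'moment': [0.266, 0.7139, 0.0102], 'finger_gap': 27.4459}
```

View pics/w13.png

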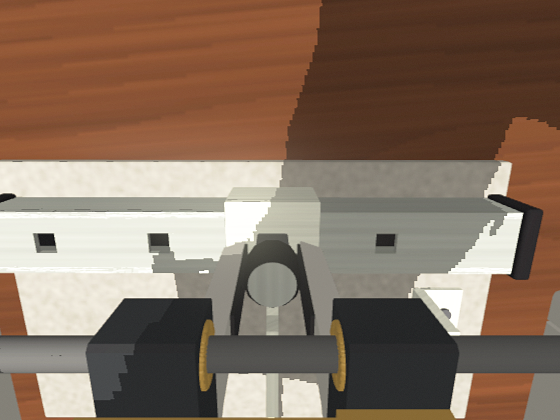

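View pics/side13.png

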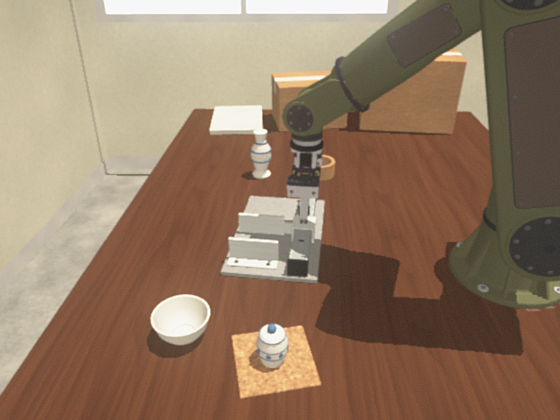

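The knob's top reads 102.8 mm, against 103 for fully home, under a steady push of about 10 N. The jar stands upright at the mat's centre and the bystanders are unmoved. I hand in.

```bash
python3 - <<'E'
from h import *
print(sign_off())
E
```

```text
the job is handed in; nothing more can be done
None
```

I finished the job and handed it in at 20.85 s of the 54 s allowed.

- **Jar:** I lifted it with a 9 N grip and stood it upright on the cork mat. Its last measured position is about (513–515, 286) mm, against a mat centre of about (515, 286) mm.
- **Stop:** I pulled the plunger up, slid the section about 69 mm to the next hole and pushed the pin down. It dropped in at the first try.
- **At hand-in:** The gripper still held the knob. The knob's top measured 102.8 mm, against 103 mm for fully home, and the push down was steady at about 10 N.
- **Bystanders:** The vase, bowl and tape roll read within 5 mm of their first readings, about the accuracy of the measurement, and look unmoved.

**Disagreements and one excess:**
- The wrist force briefly reached 45 N when the pin met its hard stop, and I eased it off at once. The push was through the fingertips on the knob, and the limit on the wrist is 120 N.
- Estimates of the mat centre differed by up to 9 mm. I used the ones from its corners.
- Estimates of the next hole differed by about 2 mm.

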